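# Weigh the pail of jigsaw pieces on the spring balance

### The job

Weigh the pail of sorted jigsaw pieces: with a light fingertip touch, and without gripping it, swing the folded handle of the blue pail upright while the pail stays standing where it is. Then lift the pail by its handle and hang it level on the hook of the spring balance, letting the spring take the weight gradually so that the hook neither jerks nor bounces, and leave it hanging freely at rest. Do not shift the other things on the table.

Things in the scene. Friction and masses are not known exactly. Their poses are not given: they have to be found in the camera images.
- pail: Blue loose pail full of puzzle pieces; 104 mm across the rim, 84 mm across the foot, 80 mm tall; mass unknown, 0.25 to 0.7 kg with the handle. Origin: centre of the underside, z up through the mouth. The hinge ears of its handle are at +y and -y of the rim; the hinge axis runs along y, 74 mm above the underside. The handle lies folded towards the pail's -x, roughly away from the robot.
- bail (a joint): Hinge angle of the pail's swing handle, rad: 0 = upright along the pail's z, positive = folded towards the pail's -x (1.57: level, at rim height), negative = towards +x; stops at -1.75 and 1.75. Stiff hinge that stays where it is left: friction 0.03 N m, so 0.4 to 0.8 N at the handle's bar moves it.
- bail_mid (a point): Middle of the handle's straight yellow bar: round, 9 mm thick, 88 mm long, along the pail's y, 70 mm from the hinge axis; 6 mm wire legs run from its ends to the ears, 116 mm apart. Axes: y along the bar, z away from the hinge. The hook needs the middle 20 mm of the bar free: grip it about 30 mm to one side of the middle.
- stand: Spring balance, bolted down: grey base plate 160 x 140 x 12 mm, white column 30 x 50 mm, 334 mm tall, with a red carriage and steel hook on its front. Origin: at table height under the column's front face; the hook points along the stand's -x, roughly towards the robot.
- hook_seat (a point): Lowest point of the steel hook, on the centre line of its 8 mm round bar; axes as the stand. 95 mm in front (-x) of the column, 265 mm above the table unloaded. The hook is open upwards: 23 mm in front of the seat its tip rises to 28 mm above it; behind, it rises 10 mm and runs on to the carriage. A hanging bar's middle lies about 8.5 mm above this point, square to the hook.
- balance (a joint): How far the hook has sunk, m: 0 unloaded at the top, stop at 0.09. Spring: 100 N/m, so 10 mm for each newton of load; lightly damped, so a load let go above its rest height drops and bounces.
- easel: Wooden easel with the reference picture, fixed, 120 x 160 mm foot, about 165 mm tall; it stands at the back, across from the balance. Origin: centre of its underside.
- mug: White mug, 80 mm across, 92 mm tall, bystander. Origin: centre of its underside.
- glue: White jar with an orange cap, 52 mm across, 110 mm tall, bystander. Origin: centre of its underside.
- tin: Open aluminium tin with two black side handles, 90 mm across, 60 mm tall, bystander. Origin: centre of its underside.
- sort_tray: Grey sorting tray with four compartments and two loose pieces in it, 130 x 170 x 30 mm, bystander. Origin: centre of its underside.
- spatula: Piece spatula lying flat, bystander, about 0.2 m long.

How it is judged:
On the way, in this order (a step that is already met when the one before it is completed fails the run):
1. the handle is upright (within 0.25 rad) while the pail stands upright on the table where it was (within 30 mm) (value of joint bail between -0.25 and 0.25 rad and height (world z) of pail below 0.006 m and angle between pail's own z axis and vertical below 0.1 rad and distance of pail from where it was at the start of the episode below 0.03 m), for 0.3 s.
2. the pail is lifted off the table (height (world z) of pail above 0.04 m), for 0.2 s.
At the end, for the whole second after the job is handed in: The pail hangs by its handle bar in the seat of the balance's hook (middle of the bar within 18 mm of the seat sideways and resting in it), clear of the table, within 0.3 rad of level, the hook sunk under its weight, at rest (pail under 0.05 m/s, hook under 0.03 m/s), with the robot away from it (horizontal distance between bail_mid and hook_seat below 0.018 m and z of bail_mid in the frame of hook_seat between 0.003 and 0.018 m and value of joint balance between 0.01 and 0.08 m and velocity of joint balance between -0.03 and 0.03 m/s and height (world z) of pail above 0.03 m and linear speed of pail below 0.05 m/s and angle between pail's own z axis and vertical below 0.3 rad); the robot touches nothing.
It fails at once if pail or handle gripped or pressed with more than 8 N while the handle is still folded (more than 0.6 rad from upright) (contact force between the fingers and pail above 8 N and (value of joint bail above 0.6 rad or value of joint bail below -0.6 rad)).
It fails at once if the pail is dragged more than 40 mm or tipped more than 0.3 rad while the handle is still folded ((value of joint bail above 0.6 rad or value of joint bail below -0.6 rad) and (distance of pail from where it was at the start of the episode above 0.04 m or angle between pail's own z axis and vertical above 0.3 rad)).
It fails at once if the hook jerks or bounces: it moves faster than 0.1 m/s (velocity of joint balance above 0.1 m/s or velocity of joint balance below -0.1 m/s).
It fails at once if the balance is forced: more than 12 N between pail or handle and the balance (contact force between pail and stand above 12 N).
It fails at once if a bystander is shifted by more than 30 mm (distance of any of mug, glue, tin, sort_tray, spatula from where it was at the start of the episode above 0.03 m).
It also fails if it takes over 72 s, if anything falls off the work surface, if the arm or the gripper's body presses on something with over 40 N, if the wrist force passes 120 N, or if a joint passes its speed limit or range.

### The arm

A 6-joint arm with a two-finger parallel gripper is mounted at the origin on the work surface. World frame = base frame: x ahead of the robot, y to its left, z up, the work surface at z = 0. Lengths are in m, angles in rad, forces in N, time in s.
With the tool pointing down it reaches from about 0.35 to 0.85 m from the base axis. Payload 8.1 kg.
Tool frame: the origin (TCP) lies midway between the tips of the shut fingers; the grasp point (between the pads) lies 19 mm behind it; z points along the fingers, y is the line along which they close (so a half turn about z gives the same grasp; the last joint's range is limited). The gripper opens to 85 mm and grips with 20 to 120 N. Pads are 22 mm wide; open, the fingers measure 114 mm over their backs; the gripper's body (76 mm by 85 mm) begins 54 mm behind the grasp point. The pads swing forward as they close: fully open they stand 13 mm farther back than shut.
Start: joints at [1.088, 0.13, 1.488, -0, 1.523, -0.085], TCP at [0.232, 0.553, 0.231] pointing down, gripper open.
Joint ranges: [-2.96, 2.96], [-0.89, 2.26], [0.02, 2.5], [-1.34, 4.48], [0, 2.73], [-2.66, 2.66]. Speed limits (rad/s): [2.39, 2.39, 2.79, 3.14, 3.14, 3.14].

### API

Orientations are given as a rotation vector (axis times angle).
In Python, from cell import bot gives the robot as it stands. The module is installed in compiled form; this text tells all that it offers.
- The arm moves only by the tool carry_out, never from a script. Its argument "commands" is a list that holds one entry, the list of rows, each a list of 7 numbers: the opening, from 0 (shut) to 1 (fully open), then the shift along the tool's x, y, z in cm, then the turn, a rotation vector about the tool's x, y, z in rad. In form: [[[grip, x, y, z, ax, ay, az], ...]]. A call has 1 to 10 rows; each row shifts and turns the commanded pose from where the row before left it, along the tool's axes as they then stand; what a row does not reach is not made up. A row lasts 1/12 s, in which the tool goes at most 41.7 mm and 7.16 degrees, less where a joint would pass 70% of its speed; a pose out of reach is approached as far as the arm can. A call with a gripper value outside its range is refused whole. The fingers move at their own pace and stop on an object; the grip force is fixed at half the most. Time passes only in rows, so rows that do not move let the fingers close. It gives the time, the measured TCP pose, the force, the opening and the grip force at its end, in the units of the state.
- bot.get_obs(): the state, without advancing time (a new reading comes with each control period).
- bot.get_image(name): name is "scene" or "top"; returns a dict with "frame" (400x640x3 uint8, red, green, blue), "fovy" (degrees; the focal length in pixels is half the picture's height over the tangent of half this angle, whatever the lens; pixels are square), "cx", "cy" (the principal point, pixels), "position" and "orientation" of the camera in the world. Camera axes: x right, y up, looking along -z (the intrinsics and any distortion apply to the point x, -y, -z); pixel columns grow to the right and rows downward; lengths in m; the calibration is good to about 2 mm. A picture is of the moment at which its call begins. There is no depth.
- bot.job_done(): hands the job in; it is judged then, once.
The state is a dict: "t": time; "joint_pos": joint angles; "qd": joint speeds; "effort": joint torques, N m; "ee_pos": TCP position; "ee_rot": TCP orientation; "wrist_force": force on the tool from outside, world axes, zero at the start; "torque": the same for the moment, N m; "gripper_width": finger opening in m; "gripper_force": force on a finger pad.
Only numpy, scipy, OpenCV 4.12 (cv2) and the standard library are available. Lean on these libraries where they do the work, as an engineer would, in place of code of your own. Each camera call takes 0.05 s, during which the arm holds its last target. There are 200 camera calls.

## Working session

There is one attempt and no reset: what is moved stays moved. The work goes in short steps, Python scripts to look and compute and a tool call to move; the robot and the scene stay as the last step left them, time stands still between calls to the robot, and variables do not carry over. Pictures are saved under pics/ and viewed, at most 13 in all, crops included, and the job is handed in when it is done.

Besides the shell and the picture viewer there is one more tool, called after "Emit:" in YAML: its name, and indented under it one key for each argument. carry_out: Moves the arm, as the interface text tells. Its arguments: {"type":"object","properties":{"commands":{"type":"array","items":{"type":"array","items":{"type":"array","items":{"type":"number"}}}}},"required":["commands"]}

```bash
mkdir -p pics; python3 - <<'E'
from cell import bot
import cv2
print(bot.get_obs())
for n in("scene","top"):
    d=bot.get_image(n); cv2.imwrite(f"pics/{n}0.png",d["frame"][:,:,::-1])
    print({k:v for k,v in d.items() if k!="frame"})
E
```

```text
{'t': 0.0, 'joint_pos': array([ 1.08761772e+00,  1.31137098e-01,  1.48928918e+00,  6.28136780e-07,
        1.52300858e+00, -8.53897822e-02]), 'qd': array([ 0.00116334, -0.00066306,  0.00105061,  0.00227379, -0.00118914,
       -0.00028834]), 'effort': array([-8.53048768e-04, -5.69408333e+01, -5.00539541e+01, -4.93176558e-04,
        1.48686091e-02,  1.18070452e-05]), 'ee_pos': array([0.23214333, 0.55266999, 0.23025338]), 'ee_rot': array([-6.20631249e-01, -3.07914982e+00,  2.77684530e-03]), 'wrist_force': array([ 0.04960893, -0.05585187, -1.16055501]), 'torque': array([-0.01744874, -0.03968572,  0.02021311]), 'gripper_force': 0.0, 'gripper_width': 0.08550685245874576}
{'fovy': 49.38921912515463, 'cx': 321.55577438923257, 'cy': 196.54146961723947, 'position': array([1.18979052, 0.36212863, 1.24979452]), 'orientation': array([0.361497  , 0.63224757, 2.01754235])}
{'fovy': 52.86709766090312, 'cx': 320.1941954175559, 'cy': 208.02492929474946, 'position': array([0.44371475, 0.01943874, 1.26597103]), 'orientation': array([ 0.06051189, -0.08660272, -1.55015606])}
```

View pics/scene0.png

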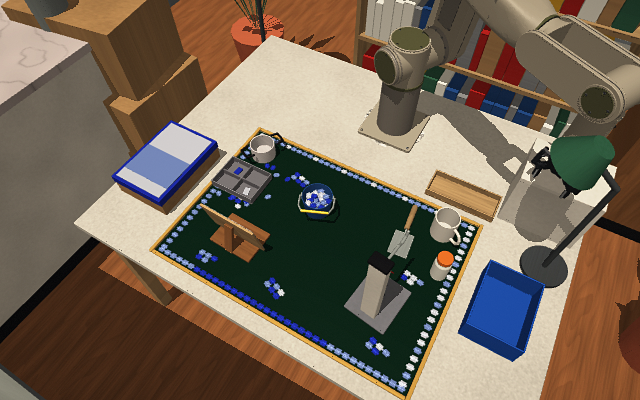

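View pics/top0.png

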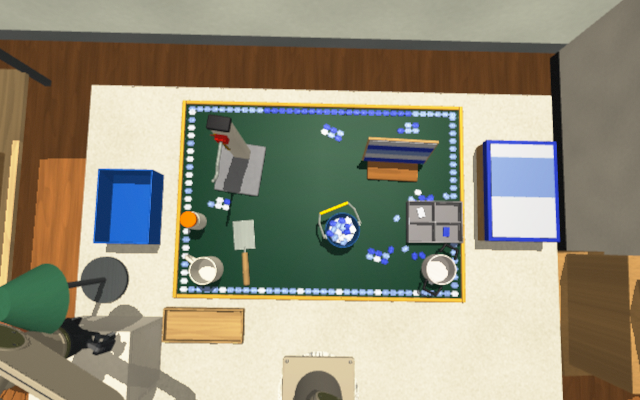

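The scene view shows the pail at about (318,200), with its bar in front, and the stand at about (380,290). In the top view the pail is at about (340,230), the yellow bar at about (334,209), and the stand column and hook at about (220,135). I'll zoom in on these with an enlarged composite.

```bash
cat > h.py <<'E'
import numpy as np, cv2
from scipy.spatial.transform import Rotation as R
from cell import bot
class Cam:
    def __init__(s,n):
        d=bot.get_image(n); s.im=d["frame"]; s.f=200/np.tan(np.radians(d["fovy"])/2)
        s.c=np.array([d["cx"],d["cy"]]); s.p=d["position"]; s.R=R.from_rotvec(d["orientation"]).as_matrix()
    def proj(s,P):
        q=(np.atleast_2d(P)-s.p)@s.R; return s.c+s.f*np.c_[q[:,0],-q[:,1]]/-q[:,2:3]
    def at(s,uv,z):
        u=(np.array(uv,float)-s.c)/s.f; d=s.R@np.array([u[0],-u[1],-1]); return s.p+d*(z-s.p[2])/d[2]
def crop(im,u,v,w,h,k): return cv2.resize(im[v:v+h,u:u+w,::-1],None,fx=k,fy=k,interpolation=cv2.INTER_CUBIC)
E
python3 - <<'E'
from h import *
t,s=Cam("top"),Cam("scene")
im=np.vstack([np.hstack([crop(t.im,300,180,80,60,5),crop(t.im,195,105,80,60,5)]),
 np.hstack([crop(s.im,280,170,80,60,5),crop(s.im,340,240,80,60,5)])]); cv2.imwrite("pics/c1.png",im)
def yel(c,box):
    u,v,w,h=box; a=c.im[v:v+h,u:u+w].astype(int); m=(a[...,0]>150)&(a[...,1]>120)&(a[...,2]<80)
    ys,xs=np.nonzero(m); return xs+u,ys+v
for c,b in((t,(310,195,50,30)),(s,(290,195,50,25))):
    x,y=yel(c,b); P=np.array([c.at(q,0.074)for q in zip(x,y)]); mu=P.mean(0); _,S,V=np.linalg.svd(P-mu)
    pr=(P-mu)@V[0]; print(len(x),mu,V[0],pr.min(),pr.max(),(x.min(),x.max(),y.min(),y.max()))
E
```

```text
110 [ 0.55830396 -0.03974689  0.074     ] [-3.92203772e-01  9.19878362e-01  1.22626153e-28] -0.04416774718558083 0.0440682571755087 (np.int64(320), np.int64(347), np.int64(201), np.int64(214))
48 [ 0.54752819 -0.03887749  0.074     ] [-3.90104773e-01  9.20770474e-01  3.69080977e-29] -0.043676059945948684 0.04406672331246858 (np.int64(301), np.int64(328), np.int64(209), np.int64(213))
```

View pics/c1.png

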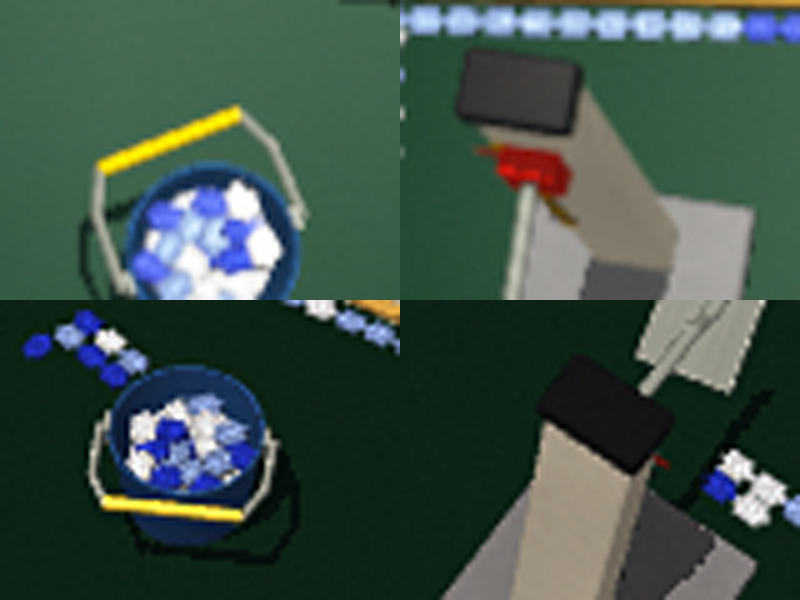

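Top view: yellow bar from (320,213) to (347,201). The stand's cap spans (208,115) to (231,131), with a red carriage at (220,138) and the hook running down the image from (219,140). Next I fit poses and overlay them.

```bash
python3 - <<'E'
from h import *
t,s=Cam("top"),Cam("scene")
for z in(.334,.340):
    C=[t.at(q,z)[:2].round(4) for q in((206.6,128.6),(230,131.4),(208.6,115),(231.4,117.4))]
    print(z,C, np.arctan2(*(C[0]-C[1])[::-1]))
# scene cap corners
g=lambda x,y:(340+(x-400)/5,240+(y-300)/5)
print([s.at(g(*q),.334)[:2].round(4) for q in((540,410),(633,474),(672,415),(578,357))])
print("rim",[t.at(q,.08)[:2].round(3) for q in((326,228),(360,228))])
im=crop(t.im,190,105,80,120,5); im2=crop(t.im,300,190,80,70,5); im2=cv2.copyMakeBorder(im2,0,250,0,0,cv2.BORDER_CONSTANT)
cv2.imwrite("pics/c2.png",np.hstack([im,im2]))
E
```

```text
0.334 [array([0.7144, 0.2762]), array([0.709 , 0.2209]), array([0.7474, 0.273 ]), array([0.7429, 0.219 ])] 1.4734557503269414
0.34 [array([0.7127, 0.2745]), array([0.7073, 0.2196]), array([0.7455, 0.2713]), array([0.741 , 0.2177])] 1.472751049501058
[array([0.748 , 0.2288]), array([0.7557, 0.2798]), array([0.7198, 0.2829]), array([0.7144, 0.232 ])]
rim [array([ 0.497, -0.018]), array([ 0.499, -0.118])]
```

View pics/c2.png

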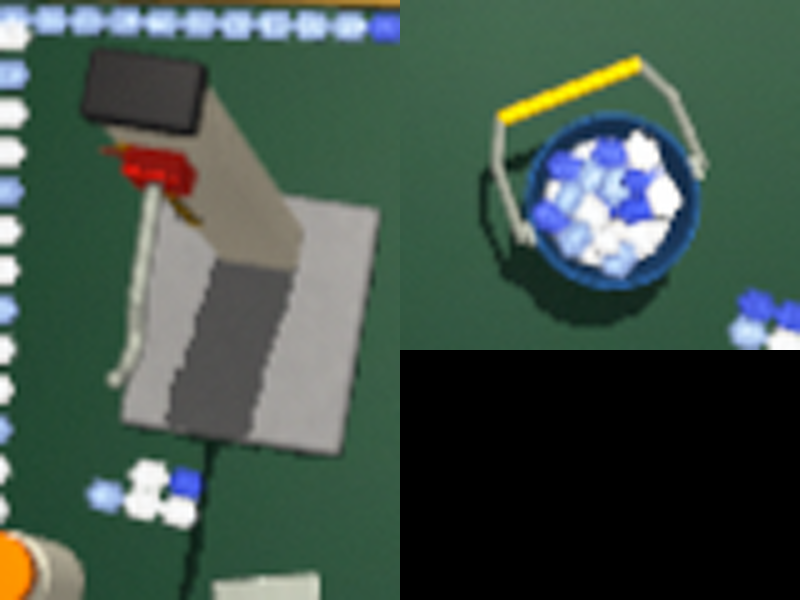

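```bash
python3 - <<'E'
from h import *
from scipy.optimize import least_squares
t,s=Cam("top"),Cam("scene")
g=lambda x,y:np.array((190+(x-.0)/5-.4,105+y/5-.4))
for q,z in(((375,208),.012),((340,452),.012),((122,420),.012),((218,263),.012),((292,272),.012),((113,380),.293),((130,350),.275),((152,190),.275)):
    print(q,t.at(g(*q),z)[:2].round(4))
# stand fit
obs=[((218,263),(0,.025,.012)),((292,272),(0,-.025,.012)),((113,380),(-.118,0,.295))]
def w(p,P):
    c,n=np.cos(p[2]),np.sin(p[2]);return np.array([p[0]+c*P[0]-n*P[1],p[1]+n*P[0]+c*P[1],P[2]])
f=lambda p:np.concatenate([t.proj(w(p,P))[0]-g(*q) for q,P in obs])
r=least_squares(f,[.7,.24,-.1]);print("stand",r.x,r.fun.round(2),"seat",w(r.x,(-.095,0,.265)))
# pail fit: bar centre/ends in both views
ends=[]
for c,b in((t,(310,195,50,30)),(s,(290,195,50,25))):
    u,v,W,h=b;a=c.im[v:v+h,u:u+W].astype(int);m=(a[...,0]>150)&(a[...,1]>120)&(a[...,2]<80);y,x=np.nonzero(m);Q=np.c_[x+u,y+v].astype(float)
    mu=Q.mean(0);V=np.linalg.svd(Q-mu)[2][0];V*=np.sign(V[0]);pr=(Q-mu)@V
    ends.append((c,mu+V*pr.min(),mu+V*pr.max()))
def bar(p,sy):
    x,y,a,b=p; X=np.array([np.cos(a),np.sin(a),0]);Y=np.array([-np.sin(a),np.cos(a),0])
    return np.array([x,y,.074])+.070*(-np.sin(b)*X+np.cos(b)*np.array([0,0,1]))+sy*Y
def f2(p):
    o=[]
    for i,(c,A,B) in enumerate(ends):
        sg=1 if i==0 else -1   # top: left = +world y
        o+=[c.proj(bar(p,-.043*sg))[0]-A,c.proj(bar(p,.043*sg))[0]-B]
    o.append(20*(np.array([p[0]-.498,p[1]+.067])));return np.concatenate(o)
r=least_squares(f2,[.495,-.065,-2.74,1.35]);print("pail",r.x,r.fun.round(2),"mid",bar(r.x,0))
E
```

```text
(375, 208) [0.7552 0.1795]
(340, 452) [0.599  0.1964]
(122, 420) [0.6164 0.3332]
(218, 263) [0.7176 0.2772]
(292, 272) [0.7129 0.2305]
(113, 380) [0.5972 0.2681]
(130, 350) [0.6153 0.265 ]
(152, 190) [0.6965 0.2575]
stand [ 0.71473367  0.25394679 -0.11494843] [-0.5  -0.01  0.41  0.32  0.06 -0.24] seat [0.6203606  0.26484286 0.265     ]
pail [ 0.49277449 -0.06358488 -2.73953398  1.37310882] [-0.63  0.26 -0.99  0.43 -0.85 -0.12 -1.03 -0.14 -0.1   0.07] mid [ 0.55593786 -0.03672642  0.08774817]
```

```bash
cat >> h.py <<'E'
from scipy.spatial.transform import Slerp
from scipy.optimize import least_squares
PAIL=np.array([.4928,-.0636,0]); A=.402            # azimuth of the folded side p
def tool(az,th):                                    # tool y towards az, tilted th so the fingers point back
    p=np.array([np.cos(az),np.sin(az),0]);k=np.array([0,0,1.])
    z=-np.sin(th)*p-np.cos(th)*k; y=np.cos(th)*p-np.sin(th)*k
    return R.from_matrix(np.c_[np.cross(y,z),y,z])
def push(b,clear,L,th=.7,base=PAIL,s=0):
    p=np.array([np.cos(A),np.sin(A),0]);k=np.array([0,0,1.])
    return base+.074*k+.07*(np.sin(b)*p+np.cos(b)*k)+(.019+clear)*(np.cos(th)*p-np.sin(th)*k)+L*(-np.sin(th)*p-np.cos(th)*k)+s*np.array([-p[1],p[0],0])
def cur():
    o=bot.get_obs(); return o["ee_pos"],R.from_rotvec(o["ee_rot"])
def plan(grip,way,start=None):                      # way: (pos,rot,n)
    P,Q=start or cur(); out=[]
    for T,W,n in way:
        P0,sl=P,Slerp([0,1],R.concatenate([Q,W]))
        for i in range(1,n+1):
            t=P0+(T-P0)*i/n; d=np.round(Q.inv().apply(t-P)*100,2); r=np.round((Q.inv()*sl(i/n)).as_rotvec(),3)
            out.append([grip,*d.tolist(),*r.tolist()]); P=P+Q.apply(d/100); Q=Q*R.from_rotvec(r)
    for i in range(0,len(out),10): print(str([out[i:i+10]]).replace(" ",""))
    print("end",P.round(4)); return P,Q
E
python3 - <<'E'
from h import *
W=tool(A,.7)
A0=push(1.373,.010,.014)
plan(0,[(push(1.373,.025,-.09),W,24)]); print(A0)
E
```

```text
[[[0,-2.46,-1.47,0.43,0.028,0.011,0.031],[0,-2.51,-1.38,0.44,0.027,0.011,0.031],[0,-2.56,-1.29,0.45,0.028,0.012,0.03],[0,-2.6,-1.2,0.45,0.028,0.011,0.031],[0,-2.64,-1.1,0.46,0.027,0.011,0.031],[0,-2.68,-1.02,0.46,0.028,0.011,0.031],[0,-2.71,-0.91,0.45,0.028,0.012,0.03],[0,-2.74,-0.82,0.45,0.027,0.011,0.031],[0,-2.77,-0.72,0.43,0.028,0.011,0.031],[0,-2.8,-0.63,0.43,0.028,0.011,0.031]]]
[[[0,-2.82,-0.52,0.4,0.027,0.012,0.031],[0,-2.84,-0.43,0.39,0.028,0.011,0.03],[0,-2.86,-0.33,0.37,0.028,0.011,0.031],[0,-2.87,-0.23,0.34,0.027,0.011,0.031],[0,-2.88,-0.14,0.32,0.028,0.011,0.031],[0,-2.88,-0.03,0.29,0.028,0.012,0.03],[0,-2.89,0.05,0.25,0.027,0.011,0.031],[0,-2.88,0.16,0.22,0.028,0.011,0.031],[0,-2.89,0.24,0.18,0.028,0.011,0.031],[0,-2.87,0.35,0.14,0.027,0.012,0.03]]]
[[[0,-2.87,0.43,0.1,0.028,0.011,0.031],[0,-2.85,0.52,0.05,0.028,0.011,0.031],[0,-2.83,0.61,0.0,0.027,0.011,0.031],[0,-2.81,0.7,-0.04,0.028,0.012,0.031]]]
end [ 0.6403 -0.0009  0.1282]
[ 0.56807572 -0.03159632  0.05836553]
```

Emit:
carry_out:
  commands:
    - [[0, -2.46, -1.47, 0.43, 0.028, 0.011, 0.031], [0, -2.51, -1.38, 0.44, 0.027, 0.011, 0.031], [0, -2.56, -1.29, 0.45, 0.028, 0.012, 0.03], [0, -2.6, -1.2, 0.45, 0.028, 0.011, 0.031], [0, -2.64, -1.1, 0.46, 0.027, 0.011, 0.031], [0, -2.68, -1.02, 0.46, 0.028, 0.011, 0.031], [0, -2.71, -0.91, 0.45, 0.028, 0.012, 0.03], [0, -2.74, -0.82, 0.45, 0.027, 0.011, 0.031], [0, -2.77, -0.72, 0.43, 0.028, 0.011, 0.031], [0, -2.8, -0.63, 0.43, 0.028, 0.011, 0.031]]

```text
t: 1.23
ee_pos: [0.4031, 0.3212, 0.1884]
ee_rot: [-1.026, -2.77, 0.371]
wrist_force: [0.6, -0.0, -0.3]
gripper_width: -0.0001
gripper_force: 0.0
```

Emit:
carry_out:
  commands:
    - [[0, -2.82, -0.52, 0.4, 0.027, 0.012, 0.031], [0, -2.84, -0.43, 0.39, 0.028, 0.011, 0.03], [0, -2.86, -0.33, 0.37, 0.028, 0.011, 0.031], [0, -2.87, -0.23, 0.34, 0.027, 0.011, 0.031], [0, -2.88, -0.14, 0.32, 0.028, 0.011, 0.031], [0, -2.88, -0.03, 0.29, 0.028, 0.012, 0.03], [0, -2.89, 0.05, 0.25, 0.027, 0.011, 0.031], [0, -2.88, 0.16, 0.22, 0.028, 0.011, 0.031], [0, -2.89, 0.24, 0.18, 0.028, 0.011, 0.031], [0, -2.87, 0.35, 0.14, 0.027, 0.012, 0.03]]

```text
t: 2.07
ee_pos: [0.5731, 0.0904, 0.1452]
ee_rot: [-1.35, -2.377, 0.69]
wrist_force: [0.7, -0.5, 1.0]
gripper_width: 0.0
gripper_force: 0.0
```

Emit:
carry_out:
  commands:
    - [[0, -2.87, 0.43, 0.1, 0.028, 0.011, 0.031], [0, -2.85, 0.52, 0.05, 0.028, 0.011, 0.031], [0, -2.83, 0.61, 0.0, 0.027, 0.011, 0.031], [0, -2.81, 0.7, -0.04, 0.028, 0.012, 0.031], [0, 0, 0, 0, 0, 0, 0], [0, 0, 0, 0, 0, 0, 0]]

```text
t: 2.57
ee_pos: [0.6397, -0.0027, 0.1242]
ee_rot: [-1.457, -2.196, 0.806]
wrist_force: [0.0, 0.5, -0.4]
gripper_width: -0.0001
gripper_force: 0.0
```

```bash
python3 - <<'E'
from h import *
o=bot.get_obs();print(o["t"],o["ee_pos"],o["joint_pos"],o["wrist_force"],o["gripper_width"])
W=tool(A,.7); print((cur()[1].inv()*W).magnitude())
e=plan(0,[(push(1.373,.012,.014),W,6)])
t=Cam("top");s=Cam("scene");cv2.imwrite("pics/c3.png",np.hstack([crop(t.im,270,140,100,110,4),crop(s.im,270,130,100,110,4)]))
E
```

```text
2.5667 [ 0.63973765 -0.00266245  0.12418296] [ 0.04341434  1.02069116  0.63609554 -0.26908496  2.14125714 -0.42456545] [ 0.00957138  0.53658305 -0.41712866] -0.00014436142385354327
0.0059200996417951
[[[0,0.02,-0.24,1.67,-0.001,-0.001,-0.0],[0,0.02,-0.24,1.67,-0.0,-0.0,-0.0],[0,0.01,-0.24,1.67,-0.001,-0.001,-0.001],[0,0.02,-0.24,1.67,-0.001,-0.001,0.0],[0,0.03,-0.24,1.67,-0.001,-0.0,-0.0],[0,0.02,-0.24,1.67,-0.0,-0.001,-0.0]]]
end [ 0.5695 -0.031   0.057 ]
```

View pics/c3.png

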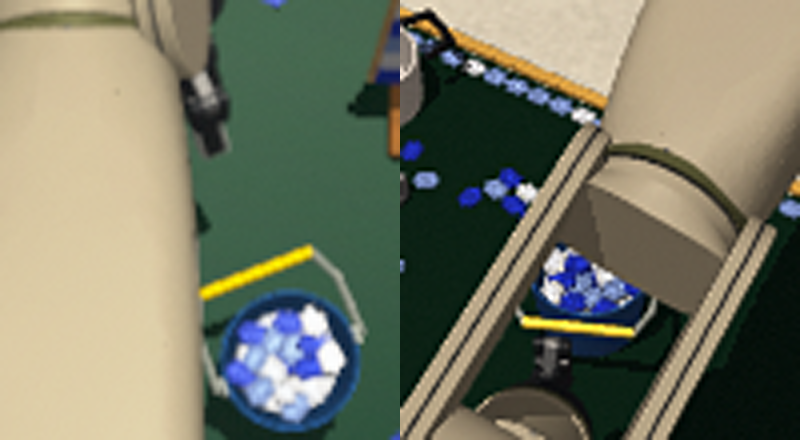

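The finger sits just beyond the bar's middle, at about (550,360) in the crop, below the bar and clear of it. I'll advance underneath it.

Emit:
carry_out:
  commands:
    - [[0, 0.02, -0.24, 1.67, 0, 0, 0], [0, 0.02, -0.24, 1.67, 0, 0, 0], [0, 0.02, -0.24, 1.67, 0, 0, 0], [0, 0.02, -0.24, 1.67, -0.001, -0.001, 0], [0, 0.02, -0.24, 1.67, -0.001, -0.001, 0], [0, 0.02, -0.24, 1.67, -0.001, -0.001, 0], [0, 0, 0, 0, 0, 0, 0], [0, 0, 0, 0, 0, 0, 0]]

```text
t: 3.33
ee_pos: [0.5701, -0.0282, 0.0626]
ee_rot: [-1.458, -2.209, 0.803]
wrist_force: [0.2, -0.4, 0.4]
gripper_width: 0.0001
gripper_force: 0.0
```

```bash
python3 - <<'E'
from h import *
o=bot.get_obs();print(o["ee_pos"],o["wrist_force"])
W=tool(A,.7)
bs=np.r_[1.373,np.linspace(1.3,.05,17)]
plan(0,[(push(bs[0],.002,.014),W,3)]+[(push(b,0,.014),W,1) for b in bs[1:]])
E
```

```text
[ 0.57006344 -0.02815241  0.06259301] [ 0.15029862 -0.37802777  0.44919203]
[[[0,-0.08,-0.26,0.18,0.001,0.001,0.0],[0,-0.08,-0.26,0.17,0.002,0.001,0.0],[0,-0.08,-0.25,0.18,0.001,0.001,0.001],[0,0.0,-0.61,-0.31,0.0,0.0,-0.0],[0,0.0,-0.47,-0.29,0.0,0.0,-0.0],[0,0.0,-0.48,-0.25,0.0,0.0,-0.0],[0,0.0,-0.5,-0.22,0.0,0.0,-0.0],[0,0.0,-0.52,-0.17,0.0,0.0,-0.0],[0,0.0,-0.53,-0.14,0.0,0.0,-0.0],[0,0.0,-0.54,-0.09,0.0,0.0,-0.0]]]
[[[0,0.0,-0.54,-0.05,0.0,0.0,-0.0],[0,0.0,-0.55,-0.01,0.0,0.0,-0.0],[0,0.0,-0.55,0.03,0.0,0.0,-0.0],[0,0.0,-0.54,0.08,0.0,0.0,-0.0],[0,0.0,-0.53,0.12,0.0,0.0,-0.0],[0,0.0,-0.52,0.16,0.0,0.0,-0.0],[0,0.0,-0.51,0.2,0.0,0.0,-0.0],[0,0.0,-0.49,0.24,0.0,0.0,-0.0],[0,0.0,-0.47,0.28,0.0,0.0,-0.0],[0,0.0,-0.45,0.31,0.0,0.0,-0.0]]]
end [ 0.5011 -0.0601  0.121 ]
```

Emit:
carry_out:
  commands:
    - [[0, -0.08, -0.26, 0.18, 0.001, 0.001, 0], [0, -0.08, -0.26, 0.18, 0.001, 0.001, 0], [0, -0.08, -0.26, 0.18, 0.001, 0.001, 0], [0, 0, -0.6, -0.3, 0, 0, 0], [0, 0, -0.47, -0.29, 0, 0, 0], [0, 0, -0.48, -0.25, 0, 0, 0], [0, 0, -0.5, -0.22, 0, 0, 0]]

```text
t: 3.92
ee_pos: [0.5548, -0.0386, 0.0841]
ee_rot: [-1.459, -2.204, 0.803]
wrist_force: [1.8, 0.1, -0.6]
gripper_width: 0.0001
gripper_force: 0.6
```

```bash
python3 - <<'E'
from h import *
o=bot.get_obs();print(o["ee_pos"],o["wrist_force"])
t=Cam("top");s=Cam("scene");cv2.imwrite("pics/c4.png",np.hstack([crop(t.im,290,160,80,90,5),crop(s.im,270,150,80,90,5)]))
E
```

```text
[ 0.55483359 -0.03861092  0.08407205] [ 1.77512948  0.11387456 -0.59902795]
```

View pics/c4.png

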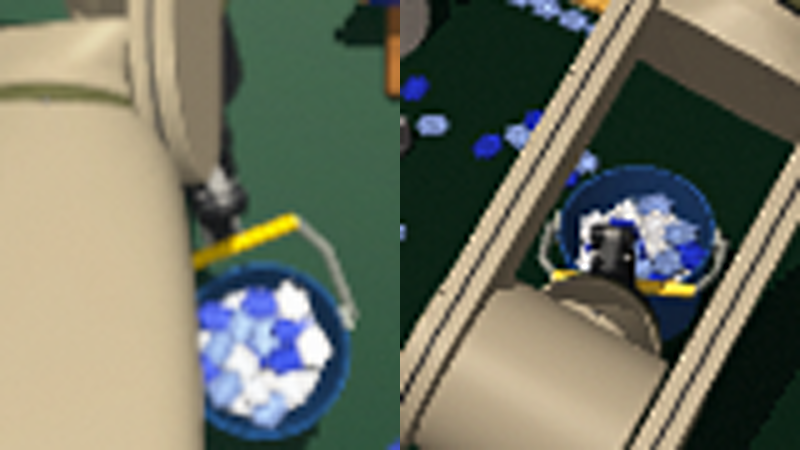

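The finger is on the bar's outer side (top crop 220,220) with about 0.6 N on it. The bar is rising and the pail hasn't moved.

Emit:
carry_out:
  commands:
    - [[0, 0, -0.52, -0.17, 0, 0, 0], [0, 0, -0.53, -0.14, 0, 0, 0], [0, 0, -0.54, -0.09, 0, 0, 0], [0, 0, -0.54, -0.05, 0, 0, 0], [0, 0, -0.55, -0.01, 0, 0, 0], [0, 0, -0.55, 0.03, 0, 0, 0], [0, 0, -0.54, 0.08, 0, 0, 0], [0, 0, -0.53, 0.12, 0, 0, 0]]

```text
t: 4.68
ee_pos: [0.5251, -0.0511, 0.1129]
ee_rot: [-1.458, -2.203, 0.803]
wrist_force: [0.6, -0.6, 0.4]
gripper_width: 0.0001
gripper_force: 0.3
```

Emit:
carry_out:
  commands:
    - [[0, 0, -0.52, 0.16, 0, 0, 0], [0, 0, -0.51, 0.2, 0, 0, 0], [0, 0, -0.49, 0.24, 0, 0, 0], [0, 0, -0.47, 0.28, 0, 0, 0], [0, 0, -0.45, 0.31, 0, 0, 0], [0, 0, 0, 0, 0, 0, 0]]

```text
t: 5.18
ee_pos: [0.5004, -0.0616, 0.1192]
ee_rot: [-1.458, -2.202, 0.804]
wrist_force: [-0.1, 0.1, -0.0]
gripper_width: -0.0004
gripper_force: 0.0
```

```bash
python3 - <<'E'
from h import *
W=tool(A,.7)
print(cur()[0],push(.05,0,.014))
# back off away from the bar and up, then upright tool high above grip point
p=np.array([np.cos(A),np.sin(A),0]);x=np.array([-p[1],p[0],0])
G=PAIL+.03*x
plan(0,[(push(.05,.05,-.10),W,6),(G+[0,0,.26],tool(A,0),8)])
E
```

```text
[ 0.50038313 -0.06159419  0.11922   ] [ 0.5010931  -0.06007417  0.12096459]
[[[0,0.02,0.83,-1.94,-0.0,-0.0,-0.0],[0,0.02,0.83,-1.93,-0.0,-0.0,-0.0],[0,0.02,0.83,-1.94,-0.0,-0.0,-0.0],[0,0.02,0.83,-1.93,-0.0,-0.001,-0.0],[0,0.02,0.83,-1.94,-0.0,0.0,-0.0],[0,0.02,0.83,-1.94,-0.0,0.0,-0.001],[0,0.38,-1.83,0.17,-0.088,-0.0,0.0],[0,0.37,-1.84,0.01,-0.087,-0.0,0.0],[0,0.38,-1.83,-0.15,-0.088,-0.0,0.0],[0,0.37,-1.81,-0.32,-0.087,-0.0,0.0]]]
[[[0,0.38,-1.78,-0.47,-0.088,-0.0,0.0],[0,0.38,-1.73,-0.62,-0.087,-0.0,0.0],[0,0.37,-1.67,-0.77,-0.088,-0.0,0.0],[0,0.38,-1.59,-0.91,-0.087,-0.0,0.0]]]
end [ 0.4811 -0.036   0.26  ]
```

Emit:
carry_out:
  commands:
    - [[0, 0.02, 0.83, -1.93, 0, 0, 0], [0, 0.02, 0.83, -1.93, 0, 0, 0], [0, 0.02, 0.83, -1.93, 0, 0, 0], [0, 0.02, 0.83, -1.93, 0, 0, 0], [0, 0.02, 0.83, -1.93, 0, 0, 0], [0, 0.02, 0.83, -1.93, 0, 0, 0], [0, 0, 0, 0, 0, 0, 0]]

```text
t: 5.77
ee_pos: [0.6068, -0.0148, 0.1768]
ee_rot: [-1.458, -2.206, 0.802]
wrist_force: [-0.9, 0.6, 1.1]
gripper_width: -0.0
gripper_force: 0.0
```

```bash
python3 - <<'E'
from h import *
print(cur()[0])
t=Cam("top");s=Cam("scene");cv2.imwrite("pics/c5.png",np.hstack([crop(t.im,300,170,80,100,5),crop(s.im,270,140,80,100,5)]))
def yel(c,b):
    u,v,W,h=b;a=c.im[v:v+h,u:u+W].astype(int);m=(a[...,0]>150)&(a[...,1]>120)&(a[...,2]<80);y,x=np.nonzero(m);return np.c_[x+u,y+v].astype(float)
for c,b in((t,(300,190,70,50)),(s,(290,160,55,60))):
    Q=yel(c,b);print(len(Q),Q.min(0),Q.max(0),Q.mean(0),c.at(Q.mean(0),.144))
print(t.proj(PAIL+[0,0,.144]),s.proj(PAIL+[0,0,.144]))
E
```

```text
[ 0.60681726 -0.01479707  0.17677348]
79 [329. 220.] [357. 233.] [344.10126582 226.65822785] [ 0.49867133 -0.06600267  0.144     ]
46 [303. 183.] [330. 187.] [316.56521739 184.73913043] [ 0.49647943 -0.05924235  0.144     ]
[[343.21420149 228.74479508]] [[315.9627214  183.37052417]]
```

View pics/c5.png

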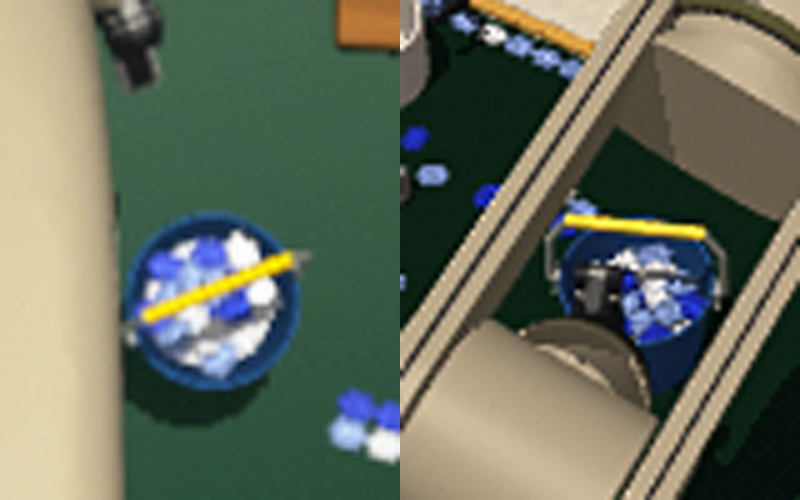

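The handle stands upright: its bar in the top view spans (329,233) to (357,220), centred over an unmoved pail. I'll grip it 30 mm to the left of the middle.

```bash
python3 - <<'E'
from h import *
x=np.array([-np.sin(A),np.cos(A),0]);G=np.array([.4975,-.0625,0])+.03*x
W=tool(A,0)
e=plan(1,[(G+[0,0,.235],W,9)])
e=plan(1,[(G+[0,0,.125],W,8)],e)
E
```

```text
[[[1,0.32,-1.42,0.33,-0.078,-0.0,-0.0],[1,0.33,-1.45,0.21,-0.077,-0.0,-0.0],[1,0.32,-1.46,0.11,-0.078,-0.0,-0.0],[1,0.32,-1.46,-0.01,-0.078,-0.0,-0.0],[1,0.33,-1.45,-0.12,-0.078,-0.0,-0.0],[1,0.32,-1.44,-0.24,-0.077,-0.0,-0.0],[1,0.32,-1.42,-0.35,-0.078,-0.0,-0.0],[1,0.33,-1.39,-0.45,-0.078,-0.0,-0.0],[1,0.32,-1.35,-0.57,-0.077,-0.0,-0.0]]]
end [ 0.4858 -0.0349  0.235 ]
[[[1,-0.0,0.0,1.38,-0.0,-0.0,-0.0],[1,-0.0,0.0,1.37,-0.0,-0.0,-0.0],[1,-0.0,0.0,1.38,-0.0,-0.0,-0.0],[1,-0.0,0.0,1.37,-0.0,-0.0,-0.0],[1,-0.0,0.0,1.38,-0.0,-0.0,-0.0],[1,-0.0,0.0,1.37,-0.0,-0.0,-0.0],[1,-0.0,0.0,1.38,-0.0,-0.0,-0.0],[1,-0.0,0.01,1.37,-0.0,-0.0,-0.0]]]
end [ 0.4858 -0.0349  0.125 ]
```

Emit:
carry_out:
  commands:
    - [[1, 0.32, -1.42, 0.33, -0.078, 0, 0], [1, 0.32, -1.45, 0.21, -0.078, 0, 0], [1, 0.32, -1.46, 0.11, -0.078, 0, 0], [1, 0.32, -1.46, -0.01, -0.078, 0, 0], [1, 0.32, -1.45, -0.12, -0.078, 0, 0], [1, 0.32, -1.44, -0.24, -0.077, 0, 0], [1, 0.32, -1.42, -0.35, -0.078, 0, 0], [1, 0.33, -1.39, -0.45, -0.078, 0, 0], [1, 0.32, -1.35, -0.57, -0.077, 0, 0], [1, 0, 0, 0, 0, 0, 0]]

```text
t: 6.7
ee_pos: [0.4814, -0.0359, 0.2358]
ee_rot: [1.735, 2.615, 0.006]
wrist_force: [-1.1, -0.4, 0.0]
gripper_width: 0.0856
gripper_force: 0.0
```

```bash
python3 - <<'E'
from h import *
o=bot.get_obs();print(o["joint_pos"],o["gripper_width"],(cur()[1].inv()*tool(A,0)).as_rotvec())
x=np.array([-np.sin(A),np.cos(A),0]);G=np.array([.4975,-.0625,0])+.03*x
plan(1,[(G+[0,0,.125],tool(A,0),8)])
E
```

```text
[-0.1821582  -0.19873538  1.80159165  0.00199302  1.53426522 -0.58172899] 0.08563719618988805 [ 0.00482921  0.00079841 -0.00249754]
[[[1,-0.01,0.05,1.39,0.001,0.0,-0.0],[1,-0.01,0.05,1.38,0.0,0.0,-0.001],[1,-0.01,0.05,1.39,0.001,0.0,0.0],[1,-0.01,0.05,1.38,0.0,0.0,-0.0],[1,-0.01,0.05,1.39,0.001,0.0,-0.001],[1,-0.0,0.05,1.38,0.001,0.001,0.0],[1,-0.01,0.06,1.39,0.0,-0.0,-0.0],[1,-0.02,0.05,1.38,0.001,-0.0,-0.0]]]
end [ 0.4858 -0.0349  0.125 ]
```

Emit:
carry_out:
  commands:
    - [[1, -0.01, 0.05, 1.38, 0.001, 0, 0], [1, -0.01, 0.05, 1.38, 0, 0, 0], [1, -0.01, 0.05, 1.38, 0.001, 0, 0], [1, -0.01, 0.05, 1.38, 0, 0, 0], [1, -0.01, 0.05, 1.38, 0.001, 0, 0], [1, 0, 0.05, 1.38, 0, 0, 0], [1, -0.01, 0.05, 1.38, 0.001, 0, 0], [1, -0.01, 0.05, 1.38, 0, 0, 0], [1, 0, 0, 0, 0, 0, 0]]

```text
t: 7.45
ee_pos: [0.4862, -0.034, 0.1209]
ee_rot: [-1.73, -2.612, 0.01]
wrist_force: [-0.1, -0.3, -1.0]
gripper_width: 0.0853
gripper_force: 0.0
```

Emit:
carry_out:
  commands:
    - [[0, 0, 0, 0, 0, 0, 0], [0, 0, 0, 0, 0, 0, 0], [0, 0, 0, 0, 0, 0, 0], [0, 0, 0, 0, 0, 0, 0], [0, 0, 0, 0, 0, 0, 0], [0, 0, 0, 0, 0, 0, 0], [0, 0, 0, 0, 0, 0, 0], [0, 0, 0, 0, 0, 0, 0], [0, 0, 0, 0, 0, 0, 0], [0, 0, 0, 0, 0, 0, 0]]

```text
t: 8.28
ee_pos: [0.4897, -0.0344, 0.1257]
ee_rot: [-1.733, -2.619, 0.004]
wrist_force: [0.2, 0.6, 5.5]
gripper_width: 0.0066
gripper_force: 58.8
```

```bash
python3 - <<'E'
from h import *
for i in range(3):
    o=bot.get_obs();print(o["ee_pos"],o["wrist_force"],o["torque"],o["gripper_width"]); t=Cam("top")
s=Cam("scene");cv2.imwrite("pics/c6.png",np.hstack([crop(t.im,300,180,80,100,5),crop(s.im,270,140,80,100,5)]))
x=np.array([-np.sin(A),np.cos(A),0]); m=np.array([.4975,-.0625,.144])
for q in(-.044,0,.044): print(t.proj(m+q*x),s.proj(m+q*x))
E
```

```text
[ 0.48967556 -0.03436856  0.12570656] [0.1834468  0.57160472 5.47411425] [0.00120514 0.23343676 0.06276604] 0.006575541071844327
[ 0.48967416 -0.03436102  0.12569652] [-0.30348969 -0.38198258  5.8855375 ] [ 0.0599307   0.18038206 -0.01212223] 0.006567137716242567
[ 0.48971068 -0.03436222  0.12571821] [-1.37097074  0.57106634  5.03090889] [0.0831066  0.16038918 0.02078929] 0.006703796818061779
[[357.3811183  221.18064306]] [[301.70171093 183.22139867]]
[[342.84284622 227.05336516]] [[315.50997178 184.5510038 ]]
[[328.24612045 232.94969958]] [[329.38124963 185.88667687]]
```

View pics/c6.png

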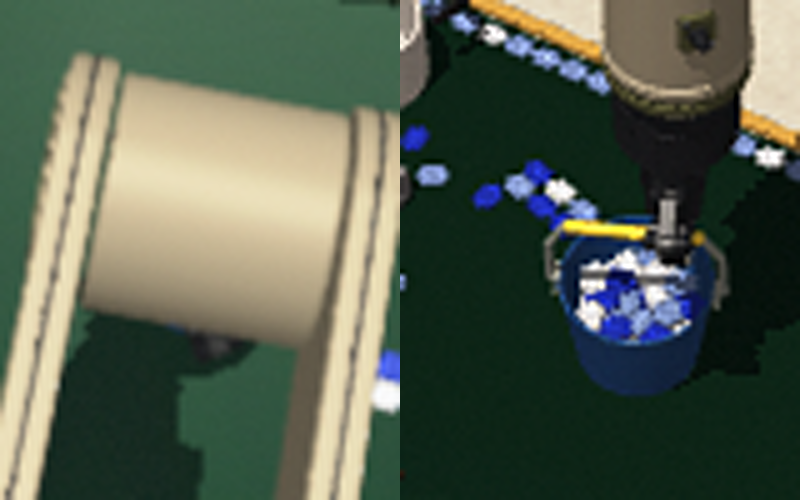

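The scene crop shows the pads on the bar to the right of the middle (665,235), with the middle free and the pail standing. I'll lift gently.

Emit:
carry_out:
  commands:
    - [[0, 0, 0, -0.2, 0, 0, 0], [0, 0, 0, -0.4, 0, 0, 0], [0, 0, 0, -0.6, 0, 0, 0], [0, 0, 0, -0.8, 0, 0, 0], [0, 0, 0, -1, 0, 0, 0], [0, 0, 0, -1, 0, 0, 0], [0, 0, 0, -1, 0, 0, 0], [0, 0, 0, -1, 0, 0, 0], [0, 0, 0, -1, 0, 0, 0], [0, 0, 0, -1, 0, 0, 0]]

```text
t: 9.32
ee_pos: [0.4897, -0.0343, 0.2065]
ee_rot: [-1.733, -2.618, 0.004]
wrist_force: [-0.2, -0.2, -5.0]
gripper_width: 0.0067
gripper_force: 58.4
```

Emit:
carry_out:
  commands:
    - [[0, 0, 0, -0.8, 0, 0, 0], [0, 0, 0, -0.6, 0, 0, 0], [0, 0, 0, -0.4, 0, 0, 0], [0, 0, 0, -0.2, 0, 0, 0], [0, 0, 0, 0, 0, 0, 0], [0, 0, 0, 0, 0, 0, 0], [0, 0, 0, 0, 0, 0, 0], [0, 0, 0, 0, 0, 0, 0]]

```text
t: 9.98
ee_pos: [0.4893, -0.0342, 0.2245]
ee_rot: [-1.732, -2.617, 0.005]
wrist_force: [0.5, -0.8, -6.5]
gripper_width: 0.0065
gripper_force: 58.5
```

```bash
cat >> h.py <<'E'
S=-.113; sx=np.array([np.cos(S),np.sin(S),0]); sy=np.array([-sx[1],sx[0],0]); SEAT=np.array([.6204,.2648,.265])
def seat(fx,h,g=.03): return SEAT+fx*sx+g*sy+[0,0,h-.0185]   # TCP for bar centre fx ahead of, h above the seat
E
python3 - <<'E'
from h import *
for i in range(4):
    o=bot.get_obs();print(o["ee_pos"],o["wrist_force"],o["torque"],o["gripper_width"]); t=Cam("top")
x=np.array([-np.sin(A),np.cos(A),0])
s=Cam("scene")
u,v,W,h=(260,110,120,110);a=s.im[v:v+h,u:u+W].astype(int);m=(a[...,0]>150)&(a[...,1]>120)&(a[...,2]<80);yy,xx=np.nonzero(m);Q=np.c_[xx+u,yy+v];print(len(Q),Q.min(0),Q.max(0))
P=o["ee_pos"]+[0,0,.0185]; print([s.proj(P+q*x)[0].round(1) for q in(-.074,-.03,-.012,.014)])
cv2.imwrite("pics/c7.png",crop(s.im,260,90,120,140,4))
plan(0,[(seat(-.11,.048),tool(S,0),26)])
E
```

```text
[ 0.48928354 -0.03416596  0.22448034] [ 0.54744032 -0.83010002 -6.51716111] [ 0.13254378  0.01466283 -0.02168976] 0.0065038579193232755
[ 0.48932914 -0.03415004  0.22456745] [-0.36342299  0.16717259 -5.86553987] [0.1643967  0.01071861 0.06151594] 0.006701696990494026
[ 0.48937306 -0.03419549  0.22469219] [ 0.86104104 -0.4971044  -5.43774416] [ 0.1128653   0.00721372 -0.02055262] 0.006820898329510591
[ 0.48944891 -0.0341934   0.22482793] [-0.23942086  0.5471519  -6.00670682] [ 0.17819181 -0.06632861 -0.02686298] 0.006967207677870995
188 [260 128] [350 168]
[array([299.9, 164.3]), array([314.6, 165.7]), array([320.6, 166.2]), array([329.4, 167. ])]
[[[0,1.17,0.6,-0.27,-0.0,0.0,0.02],[0,1.18,0.58,-0.27,-0.0,0.0,0.02],[0,1.2,0.55,-0.27,-0.0,0.0,0.019],[0,1.2,0.53,-0.27,-0.001,0.0,0.02],[0,1.22,0.51,-0.27,0.0,0.0,0.02],[0,1.22,0.48,-0.26,0.0,0.0,0.02],[0,1.23,0.45,-0.27,-0.0,0.0,0.019],[0,1.25,0.44,-0.27,-0.0,0.0,0.02],[0,1.25,0.41,-0.27,-0.0,0.0,0.02],[0,1.26,0.38,-0.27,-0.0,0.0,0.02]]]
[[[0,1.26,0.36,-0.27,-0.001,0.0,0.02],[0,1.27,0.33,-0.27,0.0,0.0,0.019],[0,1.28,0.31,-0.27,0.0,0.0,0.02],[0,1.29,0.28,-0.26,-0.0,0.0,0.02],[0,1.29,0.26,-0.27,-0.0,0.0,0.02],[0,1.29,0.23,-0.27,-0.0,0.0,0.02],[0,1.3,0.21,-0.27,-0.0,0.0,0.019],[0,1.31,0.18,-0.27,-0.001,0.0,0.02],[0,1.3,0.16,-0.27,0.0,0.001,0.02],[0,1.31,0.13,-0.26,0.0,-0.0,0.02]]]
[[[0,1.32,0.1,-0.27,-0.0,-0.0,0.019],[0,1.31,0.08,-0.27,-0.0,-0.0,0.02],[0,1.31,0.05,-0.26,-0.0,-0.0,0.02],[0,1.32,0.02,-0.27,-0.0,-0.0,0.02],[0,1.32,0.0,-0.27,-0.001,-0.0,0.02],[0,1.31,-0.02,-0.27,0.0,-0.0,0.019]]]
end [0.5145 0.307  0.2945]
```

View pics/c7.png

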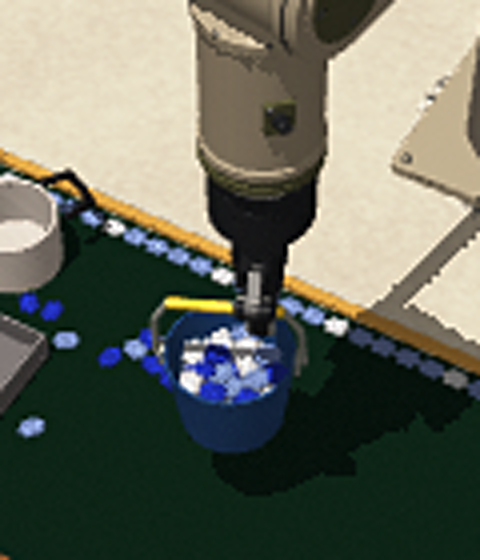

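Lifted and hanging level, with the bar's left end at about (301,165). The weight is about 6 N, so expect the hook to sink around 58 mm. I'll carry it to the point in front of the hook.

Emit:
carry_out:
  commands:
    - [[0, 0.4, 0.2, -0.09, 0, 0, 0.006], [0, 0.8, 0.4, -0.2, 0, 0, 0.014], [0, 1.2, 0.57, -0.27, 0, 0, 0.02], [0, 1.2, 0.53, -0.27, 0, 0, 0.02], [0, 1.22, 0.51, -0.27, 0, 0, 0.02], [0, 1.22, 0.48, -0.27, 0, 0, 0.02], [0, 1.23, 0.45, -0.27, 0, 0, 0.02], [0, 1.25, 0.44, -0.27, 0, 0, 0.02], [0, 1.25, 0.41, -0.27, 0, 0, 0.02], [0, 1.26, 0.38, -0.27, 0, 0, 0.02]]

```text
t: 11.07
ee_pos: [0.4963, 0.0854, 0.2497]
ee_rot: [-1.963, -2.451, 0.004]
wrist_force: [0.3, 0.4, -5.7]
gripper_width: 0.0066
gripper_force: 58.4
```

Emit:
carry_out:
  commands:
    - [[0, 1.26, 0.36, -0.27, 0, 0, 0.02], [0, 1.27, 0.33, -0.27, 0, 0, 0.02], [0, 1.28, 0.31, -0.27, 0, 0, 0.02], [0, 1.29, 0.28, -0.27, 0, 0, 0.02], [0, 1.29, 0.26, -0.27, 0, 0, 0.02], [0, 1.29, 0.23, -0.27, 0, 0, 0.02], [0, 1.3, 0.21, -0.27, 0, 0, 0.02], [0, 1.3, 0.18, -0.27, 0, 0, 0.02], [0, 1.3, 0.16, -0.27, 0, 0, 0.02], [0, 1.3, 0.13, -0.27, 0, 0, 0.02]]

```text
t: 11.9
ee_pos: [0.5038, 0.2166, 0.2765]
ee_rot: [-2.198, -2.243, 0.005]
wrist_force: [-0.5, -0.3, -5.9]
gripper_width: 0.0069
gripper_force: 58.4
```

Emit:
carry_out:
  commands:
    - [[0, 1.3, 0.1, -0.27, 0, 0, 0.02], [0, 1.3, 0.08, -0.27, 0, 0, 0.02], [0, 1.2, 0.05, -0.26, 0, 0, 0.02], [0, 0.9, 0.02, -0.2, 0, 0, 0.014], [0, 0.6, 0, -0.1, 0, 0, 0.01], [0, 0.3, 0, -0.05, 0, 0, 0.005], [0, 0, 0, 0, 0, 0, 0], [0, 0, 0, 0, 0, 0, 0], [0, 0, 0, 0, 0, 0, 0], [0, 0, 0, 0, 0, 0, 0]]

```text
t: 12.73
ee_pos: [0.5072, 0.271, 0.2876]
ee_rot: [-2.295, -2.144, 0.006]
wrist_force: [0.5, 0.1, -6.5]
gripper_width: 0.0067
gripper_force: 58.4
```

```bash
python3 - <<'E'
from h import *
P,Q=cur();print(P,P-seat(-.11,.048),(Q.inv()*tool(S,0)).as_rotvec())
t=Cam("top");s=Cam("scene")
G=P+[0,0,.0185]; Y=Q.apply([1,0,0])
for n,c in(("t",t),("s",s)):
    a=c.im.astype(int);m=(a[...,0]>150)&(a[...,1]>120)&(a[...,2]<80);v=c.proj(G-.03*Y)[0].astype(int);m2=np.zeros_like(m);m2[v[1]-25:v[1]+25,v[0]-35:v[0]+35]=1
    y,x=np.nonzero(m&m2);print(n,len(x),[c.proj(G+q*Y)[0].round(1) for q in(-.074,-.03,-.012,.014)], (x.min(),y[x.argmin()],x.max(),y[x.argmax()]) if len(x) else 0)
u,v=t.proj(SEAT-.08*sx)[0].astype(int);u2,v2=s.proj(SEAT-.08*sx)[0].astype(int)
cv2.imwrite("pics/c8.png",np.hstack([crop(t.im,u-40,v-50,80,100,5),crop(s.im,u2-40,v2-50,80,100,5)])); print(u-40,v-50,u2-40,v2-50)
E
```

```text
[0.5071846  0.27102462 0.28757659] [-0.00729973 -0.03598761 -0.00692341] [-0.00343039  0.00175402  0.04488622]
t 73 [array([239. , 219.8]), array([220.5, 218.2]), array([213. , 217.5]), array([202.1, 216.6])] (np.int64(213), np.int64(217), np.int64(238), np.int64(219))
s 113 [array([397.6, 188.8]), array([412.4, 196.4]), array([418.6, 199.5]), array([427.6, 204.1])] (np.int64(377), np.int64(179), np.int64(446), np.int64(196))
171 154 375 169
```

View pics/c8.png

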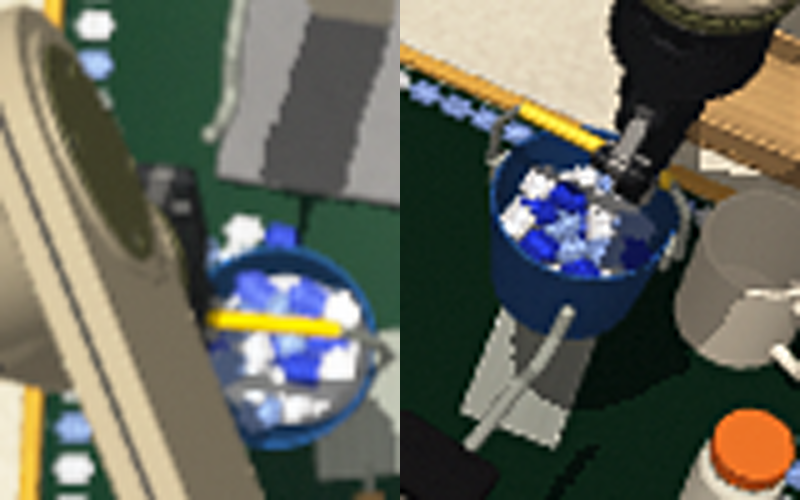

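Top view: the hook tip is at (212.6,180.2) and the bar's right end at (238,219). Scene view: the hook tip is at (407.6,231). The pail hangs level. I'll triangulate the tip next.

```bash
python3 - <<'E'
from h import *
t=Cam("top");s=Cam("scene")
r=least_squares(lambda P:np.r_[t.proj(P)[0]-(212.6,180.2),s.proj(P)[0]-(407.6,231)],SEAT)
print("tip",r.x,r.fun.round(2),"pred",SEAT-.023*sx+[0,0,.028],t.proj(SEAT-.023*sx+[0,0,.028]),s.proj(SEAT-.023*sx+[0,0,.028]))
P,Q=cur();G=P+[0,0,.0185]; Y=Q.apply([1,0,0])
# bar right end (-y) in both pictures
print("bar end scene crop", s.proj(G-.074*Y))
r2=least_squares(lambda P:np.r_[t.proj(P)[0]-(238.5,219.2),s.proj(P)[0]-(375+118/5,169+105/5)],G)
print("end",r2.x,"pred",G-.074*Y,r2.fun.round(2))
plan(0,[(seat(-.11,.048),tool(S,0),6)])
E
```

```text
tip [0.59845408 0.26951953 0.28838612] [-0.48  0.2  -0.55  0.01] pred [0.59754669 0.26739347 0.293     ] [[212.50502918 180.47965894]] [[406.71380622 229.4647551 ]]
bar end scene crop [[397.72322911 188.84973523]]
end [0.50337712 0.19961495 0.30396898] pred [0.50220398 0.19744309 0.30632562] [-0.36  0.15 -0.44  0.  ]
[[[0,0.6,0.08,-0.11,-0.001,0.0,0.008],[0,0.61,0.08,-0.12,-0.0,0.001,0.007],[0,0.6,0.07,-0.11,-0.001,-0.0,0.008],[0,0.6,0.06,-0.12,-0.0,0.0,0.007],[0,0.61,0.06,-0.11,-0.001,0.0,0.008],[0,0.6,0.06,-0.11,-0.0,0.001,0.007]]]
end [0.5145 0.307  0.2945]
```

The fit matches the prediction to about 2 mm. I'll align with the hook, then go in between its tip and the pail mouth.

Emit:
carry_out:
  commands:
    - [[0, 0.4, 0.05, -0.07, 0, 0, 0.006], [0, 0.7, 0.08, -0.13, 0, 0, 0.01], [0, 0.7, 0.08, -0.13, -0.001, 0, 0.01], [0, 0.7, 0.08, -0.13, -0.001, 0, 0.008], [0, 0.6, 0.06, -0.11, -0.001, 0, 0.006], [0, 0.4, 0.04, -0.07, 0, 0, 0.004], [0, 0.1, 0.02, -0.04, 0, 0, 0], [0, 0, 0, 0, 0, 0, 0], [0, 0, 0, 0, 0, 0, 0], [0, 0, 0, 0, 0, 0, 0]]

```text
t: 13.77
ee_pos: [0.5144, 0.3068, 0.2943]
ee_rot: [2.341, 2.093, -0.003]
wrist_force: [-0.3, 1.3, -6.1]
gripper_width: 0.0068
gripper_force: 58.4
```

```bash
python3 - <<'E'
from h import *
P,Q=cur();print(P-seat(-.11,.048),(Q.inv()*tool(S,0)).as_rotvec())
e=plan(0,[(seat(-.006,.048),tool(S,0),14)])
E
```

```text
[-7.10586627e-05 -1.93039493e-04 -1.83151583e-04] [-0.00038029  0.00182998  0.00129589]
[[[0,0.0,0.74,-0.0,-0.0,0.0,0.0],[0,0.0,0.75,-0.0,-0.0,0.0,0.0],[0,0.0,0.74,-0.0,-0.0,0.0,0.0],[0,0.0,0.74,-0.01,-0.0,0.001,0.0],[0,0.0,0.75,0.0,-0.0,-0.0,0.0],[0,0.0,0.74,0.0,-0.0,-0.0,0.001],[0,0.0,0.74,-0.0,-0.0,-0.0,-0.0],[0,0.01,0.75,-0.0,-0.0,0.0,-0.0],[0,-0.0,0.74,-0.0,-0.0,0.0,-0.0],[0,-0.0,0.74,-0.01,-0.0,0.0,-0.0]]]
[[[0,-0.0,0.75,0.0,-0.0,0.0,0.0],[0,0.0,0.74,0.0,-0.0,0.001,0.0],[0,0.0,0.74,-0.0,-0.0,-0.0,0.0],[0,0.0,0.74,-0.0,-0.0,-0.0,0.0]]]
end [0.6178 0.2953 0.2945]
```

Emit:
carry_out:
  commands:
    - [[0, 0, 0.3, 0, 0, 0, 0], [0, 0, 0.5, 0, 0, 0, 0], [0, 0, 0.7, 0, 0, 0, 0], [0, 0, 0.7, 0, 0, 0, 0], [0, 0, 0.7, 0, 0, 0, 0], [0, 0, 0.7, 0, 0, 0, 0], [0, 0, 0.7, 0, 0, 0, 0], [0, 0, 0.7, 0, 0, 0, 0], [0, 0, 0.7, 0, 0, 0, 0], [0, 0, 0.7, 0, 0, 0, 0]]

```text
t: 14.6
ee_pos: [0.5788, 0.2998, 0.2943]
ee_rot: [2.341, 2.093, -0.002]
wrist_force: [-1.3, -0.1, -6.3]
gripper_width: 0.0069
gripper_force: 58.5
```

Emit:
carry_out:
  commands:
    - [[0, 0, 0.7, 0, 0, 0, 0], [0, 0, 0.7, 0, 0, 0, 0], [0, 0, 0.7, 0, 0, 0, 0], [0, 0, 0.7, 0, 0, 0, 0], [0, 0, 0.5, 0, 0, 0, 0], [0, 0, 0.4, 0, 0, 0, 0], [0, 0, 0.3, 0, 0, 0, 0], [0, 0, 0, 0, 0, 0, 0], [0, 0, 0, 0, 0, 0, 0], [0, 0, 0, 0, 0, 0, 0]]

```text
t: 15.43
ee_pos: [0.6176, 0.2956, 0.2944]
ee_rot: [2.341, 2.094, -0.002]
wrist_force: [0.9, -0.6, -5.5]
gripper_width: 0.0068
gripper_force: 58.5
```

```bash
python3 - <<'E'
from h import *
P,Q=cur();print(P-seat(-.006,.048),bot.get_obs()["wrist_force"])
t=Cam("top");s=Cam("scene")
u,v=t.proj(SEAT)[0].astype(int);u2,v2=s.proj(SEAT)[0].astype(int)
cv2.imwrite("pics/c9.png",np.hstack([crop(t.im,u-40,v-50,80,100,5),crop(s.im,u2-40,v2-50,80,100,5)]));print(u,v,u2,v2)
E
```

```text
[-2.53627589e-04  3.35654889e-04 -7.20326625e-05] [ 0.87513854 -0.58140721 -5.50906016]
216 173 400 241
```

View pics/c9.png

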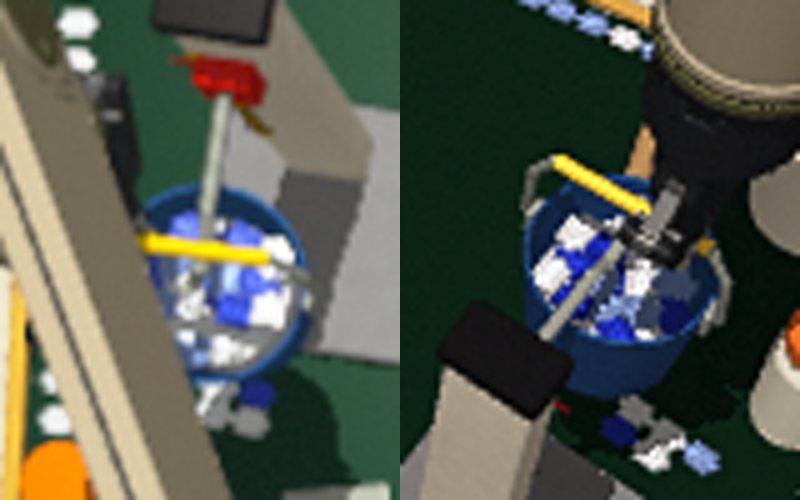

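In the top view the hook runs under the bar, crossing at (210,240), with the tip in front at (195,270). I'll lower slowly.

Emit:
carry_out:
  commands:
    - [[0, 0, 0.05, 0.2, 0, 0, 0], [0, 0, 0.05, 0.4, 0, 0, 0], [0, 0, 0.05, 0.5, 0, 0, 0], [0, 0, 0.05, 0.5, 0, 0, 0], [0, 0, 0.05, 0.5, 0, 0, 0], [0, 0, 0.05, 0.3, 0, 0, 0], [0, 0, 0, 0.2, 0, 0, 0], [0, 0, 0, 0.2, 0, 0, 0], [0, 0, 0, 0.2, 0, 0, 0], [0, 0, 0, 0.2, 0, 0, 0]]

```text
t: 16.37
ee_pos: [0.6209, 0.2952, 0.2625]
ee_rot: [2.341, 2.093, -0.001]
wrist_force: [0.2, 0.1, -5.4]
gripper_width: 0.0069
gripper_force: 58.5
```

Emit:
carry_out:
  commands:
    - [[0, 0, 0, 0.2, 0, 0, 0], [0, 0, 0, 0.2, 0, 0, 0], [0, 0, 0, 0.2, 0, 0, 0], [0, 0, 0, 0.2, 0, 0, 0], [0, 0, 0, 0.2, 0, 0, 0], [0, 0, 0, 0.2, 0, 0, 0], [0, 0, 0, 0.2, 0, 0, 0], [0, 0, 0, 0.2, 0, 0, 0], [0, 0, 0, 0.2, 0, 0, 0], [0, 0, 0, 0.2, 0, 0, 0]]

```text
t: 17.2
ee_pos: [0.6208, 0.2951, 0.2424]
ee_rot: [2.341, 2.093, -0.002]
wrist_force: [0.5, 0.1, -4.0]
gripper_width: 0.0069
gripper_force: 58.5
```

Emit:
carry_out:
  commands:
    - [[0, 0, 0, 0.2, 0, 0, 0], [0, 0, 0, 0.2, 0, 0, 0], [0, 0, 0, 0.2, 0, 0, 0], [0, 0, 0, 0.2, 0, 0, 0], [0, 0, 0, 0.2, 0, 0, 0], [0, 0, 0, 0, 0, 0, 0], [0, 0, 0, 0, 0, 0, 0]]

```text
t: 17.78
ee_pos: [0.6208, 0.295, 0.2324]
ee_rot: [2.341, 2.094, -0.002]
wrist_force: [0.6, 0.4, -3.9]
gripper_width: 0.0069
gripper_force: 58.6
```

Emit:
carry_out:
  commands:
    - [[0, 0, 0, 0.2, 0, 0, 0], [0, 0, 0, 0.2, 0, 0, 0], [0, 0, 0, 0.2, 0, 0, 0], [0, 0, 0, 0.2, 0, 0, 0], [0, 0, 0, 0.2, 0, 0, 0], [0, 0, 0, 0.2, 0, 0, 0], [0, 0, 0, 0.2, 0, 0, 0], [0, 0, 0, 0.2, 0, 0, 0], [0, 0, 0, 0.2, 0, 0, 0], [0, 0, 0, 0.2, 0, 0, 0]]

```text
t: 18.62
ee_pos: [0.6209, 0.2951, 0.2124]
ee_rot: [2.341, 2.093, -0.001]
wrist_force: [1.8, 0.2, -0.8]
gripper_width: 0.0068
gripper_force: 58.8
```

Emit:
carry_out:
  commands:
    - [[0, 0, 0, 0.2, 0, 0, 0], [0, 0, 0, 0.2, 0, 0, 0], [0, 0, 0, 0.2, 0, 0, 0], [0, 0, 0, 0.1, 0, 0, 0], [0, 0, 0, 0, 0, 0, 0], [0, 0, 0, 0, 0, 0, 0]]

```text
t: 19.12
ee_pos: [0.6208, 0.2951, 0.2055]
ee_rot: [2.341, 2.093, -0.002]
wrist_force: [2.6, -0.1, -0.2]
gripper_width: 0.007
gripper_force: 59.0
```

```bash
python3 - <<'E'
from h import *
f=[]
for i in range(12):
    o=bot.get_obs();f.append(np.r_[o["wrist_force"],o["torque"]]);bot.get_image("top")
print(np.mean(f,0).round(3),np.std(f,0).round(2),o["ee_pos"])
E
```

```text
[ 2.946  0.594 -0.307  0.123 -0.497  0.078] [0.33 0.49 0.35 0.03 0.06 0.03] [0.62081429 0.29505078 0.20548632]
```

Vertical load is fully transferred, but about 3 N pushes the tool towards the column, so the bar sits on the hook's front slope. I'll ease it back into the seat.

Emit:
carry_out:
  commands:
    - [[0, 0, 0.1, 0, 0, 0, 0], [0, 0, 0.1, 0, 0, 0, 0], [0, 0, 0.1, 0, 0, 0, 0], [0, 0, 0, 0, 0, 0, 0], [0, 0, 0, 0, 0, 0, 0]]

```text
t: 20.13
ee_pos: [0.6234, 0.2946, 0.2051]
ee_rot: [2.341, 2.094, -0.003]
wrist_force: [-1.2, -0.0, -1.8]
gripper_width: 0.007
gripper_force: 59.0
```

```bash
cat > f.py <<'E'
from h import *
f=[]
for i in range(10):
    o=bot.get_obs();f.append(np.r_[o["wrist_force"],o["torque"]]);bot.get_image("top")
print(np.mean(f,0).round(3),o["ee_pos"])
E
python3 f.py
```

```text
[-2.271  0.015 -1.229  0.007  0.372 -0.071] [0.62356964 0.29464783 0.20533616]
```

Emit:
carry_out:
  commands:
    - [[0, 0, -0.1, 0, 0, 0, 0], [0, 0, -0.05, 0, 0, 0, 0], [0, 0, 0, 0, 0, 0, 0], [0, 0, 0, 0, 0, 0, 0]]

```text
t: 20.97
ee_pos: [0.6229, 0.2948, 0.2059]
ee_rot: [2.341, 2.093, 0.0]
wrist_force: [2.4, -0.2, -0.2]
gripper_width: 0.007
gripper_force: 59.0
```

```bash
python3 f.py
```

```text
[ 2.591 -0.64  -0.849 -0.067 -0.477  0.084] [0.62227131 0.29488743 0.20545701]
```

Emit:
carry_out:
  commands:
    - [[0, 0, 0.07, 0, 0, 0, 0], [0, 0, 0, 0.1, 0, 0, 0], [0, 0, 0, 0.2, 0, 0, 0], [0, 0, 0, 0.2, 0, 0, 0], [0, 0, 0, 0.2, 0, 0, 0], [0, 0, 0, 0.1, 0, 0, 0], [0, 0, 0, 0, 0, 0, 0], [0, 0, 0, 0, 0, 0, 0], [0, 0, 0, 0, 0, 0, 0]]

```text
t: 22.22
ee_pos: [0.6227, 0.2948, 0.1974]
ee_rot: [2.341, 2.094, -0.003]
wrist_force: [-2.7, 0.3, -0.4]
gripper_width: 0.0072
gripper_force: 59.1
```

```bash
python3 f.py; python3 - <<'E'
from h import *
t=Cam("top");s=Cam("scene");c=SEAT-[0,0,.05]
u,v=t.proj(c)[0].astype(int);u2,v2=s.proj(c)[0].astype(int)
cv2.imwrite("pics/c10.png",np.hstack([crop(t.im,u-40,v-50,80,100,5),crop(s.im,u2-40,v2-50,80,100,5)]))
E
```

```text
[-3.085  0.344 -0.173  0.022  0.437 -0.099] [0.62280636 0.29481765 0.1973956 ]
```

Emit:
carry_out:
  commands:
    - [[0, 0, -0.03, 0.1, 0, 0, 0], [0, 0, 0, 0, 0, 0, 0], [0, 0, 0, 0, 0, 0, 0]]

```text
t: 23.07
ee_pos: [0.6227, 0.2948, 0.1964]
ee_rot: [2.341, 2.093, -0.002]
wrist_force: [-2.1, 0.2, 0.6]
gripper_width: 0.007
gripper_force: 59.1
```

```bash
python3 f.py
```

```text
[-1.822  0.316  0.071  0.033  0.275 -0.055] [0.62271652 0.29480946 0.19648967]
```

Balanced. I'll open and wait.

Emit:
carry_out:
  commands:
    - [[0.1, 0, -0.02, 0, 0, 0, 0], [0.15, 0, 0, 0, 0, 0, 0], [0.2, 0, 0, 0, 0, 0, 0], [0.3, 0, 0, 0, 0, 0, 0], [0.4, 0, 0, 0, 0, 0, 0], [0.6, 0, 0, 0, 0, 0, 0], [0.8, 0, 0, 0, 0, 0, 0], [1, 0, 0, 0, 0, 0, 0], [1, 0, 0, 0, 0, 0, 0], [1, 0, 0, 0, 0, 0, 0]]

```text
t: 24.4
ee_pos: [0.6224, 0.2948, 0.1964]
ee_rot: [2.341, 2.094, -0.002]
wrist_force: [0.4, 0.6, 0.4]
gripper_width: 0.0856
gripper_force: 0.0
```

```bash
python3 f.py; python3 - <<'E'
from h import *
o=bot.get_obs();print(o["gripper_width"])
t=Cam("top");s=Cam("scene");c=SEAT-[0,0,.05]
u,v=t.proj(c)[0].astype(int);u2,v2=s.proj(c)[0].astype(int)
cv2.imwrite("pics/c10.png",np.hstack([crop(t.im,u-40,v-50,80,100,5),crop(s.im,u2-40,v2-50,80,100,5)]))
E
```

```text
[ 0.26   0.19   0.111  0.014 -0.017  0.003] [0.62241606 0.29483334 0.19642044]
0.08543963833611168
```

View pics/c10.png

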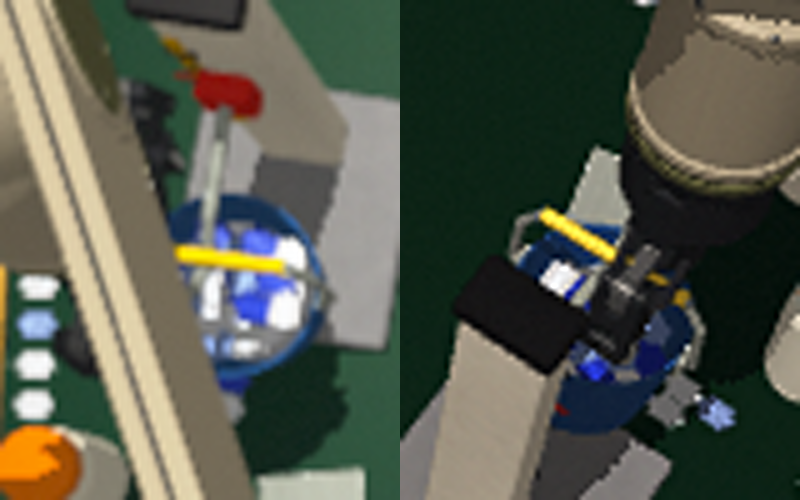

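The bar is hanging in the hook (top crop 215,258), with the fingers open on either side. I'll retreat straight up.

Emit:
carry_out:
  commands:
    - [[1, 0, 0, -0.5, 0, 0, 0], [1, 0, 0, -1, 0, 0, 0], [1, 0, 0, -1.5, 0, 0, 0], [1, 0, 0, -1.5, 0, 0, 0], [1, 0, 0, -1.5, 0, 0, 0], [1, 0, 0, -2, 0, 0, 0], [1, 0, 0, -2, 0, 0, 0], [1, 0, 0, -2, 0, 0, 0], [1, 0, 0, -2, 0, 0, 0], [1, 0, 0, -1, 0, 0, 0]]

```text
t: 25.83
ee_pos: [0.6231, 0.2953, 0.3512]
ee_rot: [2.34, 2.092, 0.006]
wrist_force: [0.2, 0.7, 0.6]
gripper_width: 0.0855
gripper_force: 0.0
```

Emit:
carry_out:
  commands:
    - [[1, 0, -1, 0, 0, 0, 0], [1, 0, -2, 0, 0, 0, 0], [1, 0, -2, 0, 0, 0, 0], [1, 0, -2, 0, 0, 0, 0], [1, 0, -2, 0, 0, 0, 0], [1, 0, -2, 0, 0, 0, 0], [1, 0, -2, 0, 0, 0, 0], [1, 0, -1, 0, 0, 0, 0], [1, 0, 0, 0, 0, 0, 0], [1, 0, 0, 0, 0, 0, 0]]

```text
t: 26.67
ee_pos: [0.4835, 0.3107, 0.347]
ee_rot: [2.34, 2.094, -0.0]
wrist_force: [0.7, -0.7, 0.4]
gripper_width: 0.0852
gripper_force: 0.0
```

```bash
python3 - <<'E'
from h import *
print(bot.get_obs()["wrist_force"])
s=Cam("scene");t=Cam("top");c=SEAT-[0,0,.05]
def bar(c,z=.215):
    a=c.im.astype(int);m=(a[...,0]>150)&(a[...,1]>120)&(a[...,2]<80);u,v=c.proj(SEAT-[0,0,.05])[0].astype(int)
    k=np.zeros_like(m);k[v-15:v+15,u-28:u+28]=1;y,x=np.nonzero(m&k);return len(x),x.min(),x.max(),x.mean().round(2),y.mean().round(2)
for i in range(4):
    print("t",bar(t),"s",bar(s)); t=Cam("top");s=Cam("scene")
print(t.proj(SEAT-[0,0,.051]),s.proj(SEAT-[0,0,.051]))
E
```

```text
[ 0.71067239 -0.71759549  0.35933823]
t (99, np.int64(204), np.int64(236), np.float64(218.78), np.float64(176.55)) s (77, np.int64(385), np.int64(414), np.float64(399.4), np.float64(250.73))
t (98, np.int64(204), np.int64(236), np.float64(218.61), np.float64(176.51)) s (78, np.int64(385), np.int64(414), np.float64(399.32), np.float64(250.65))
t (98, np.int64(204), np.int64(236), np.float64(218.61), np.float64(176.51)) s (78, np.int64(385), np.int64(414), np.float64(399.32), np.float64(250.65))
t (98, np.int64(204), np.int64(236), np.float64(218.61), np.float64(176.51)) s (78, np.int64(385), np.int64(414), np.float64(399.32), np.float64(250.65))
[[221.33620754 176.77228845]] [[397.67802291 250.50385399]]
```

```bash
python3 -c "
from cell import bot
print(bot.job_done())"
```

```text
the job is handed in; nothing more can be done
None
```

The pail is hanging by its handle from the balance hook, level and at rest with the robot clear of it; I handed the job in at about 27 s, and no verdict was returned.

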